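# Stack a toroidal transformer mounting on its chassis stud

### The arm

A 7-joint arm with a two-finger parallel gripper is mounted at the origin on the work surface. World frame = base frame: x ahead of the robot, y to its left, z up, the work surface at z = 0. Lengths are in m, angles in rad, forces in N, time in s.
With the tool pointing down it reaches from about 0.4 to 0.85 m from the base axis. Payload 4.5 kg.
Tool frame: the origin (TCP) lies between the finger pads; the fingertips stand 11 mm ahead of it and the grasp point (between the pads) lies 8 mm behind it (r.tip_reach is the distance from the TCP to the fingertips, in m); x points along the fingers, y is the direction in which the jaws open and shut, and the axes are right-handed (so a half turn about x gives the same grasp; the last joint's range is limited). The gripper opens to 88 mm and grips with 3 to 60 N. Pads are 18 mm wide; open, the fingers measure 123 mm over their backs; the gripper's body (75 mm by 187 mm) begins 45 mm behind the grasp point.
Start: joints at [1.274, 0.689, -0.195, 1.565, 0.157, 0.902, -0.215], TCP at [0.203, -0.591, 0.25] pointing down, gripper open.
Joint ranges: [-3.01, 3.01], [-0.46, 2.08], [-1.47, 1.51], [0.13, 2.56], [-1, 4.14], [0.04, 2.09], [-2.66, 2.66]. Speed limits (rad/s): [2.57, 2.57, 3.14, 3.14, 3.14, 3.14, 3.14].

### API

Orientations are given as a unit quaternion [x, y, z, w].
In Python, from plant import r gives the robot as it stands.
- The arm moves only by the tool drive_tool, never from a script. Its argument "deltas" is a list of rows, each a list of 3 entries, a list of its own where there are three numbers: the turn, a rotation vector about the tool's x, y, z in degrees, then the shift along the tool's x, y, z in cm, then the finger opening in cm, from 0 to 8.81. A call has 1 to 12 rows; each row shifts and turns the commanded pose from where the row before left it, along the tool's axes as they then stand; what a row does not reach is not made up. A row lasts 1/12 s, in which the tool goes at most 41.7 mm and 7.16 degrees, less where a joint would pass 70% of its speed; a pose out of reach is approached as far as the arm can. A call is refused whole if a number of a shift passes 4.17 or a number of a turn 7.16, either way. A call with a gripper value outside its range is refused whole. The fingers move at their own pace and stop on an object; "force" is the grip in N (left out, the last holds). Time passes only in rows, so rows that do not move let the fingers close. It gives the time, the measured TCP pose, the force and the opening at its end, in the units of the state.
- r.get_state(): the state, without advancing time (a new reading comes with each control period).
- r.snapshot(name): name is "scene" or "top" or "wrist"; returns a dict with "color" (384x512x3 uint8, red, green, blue), "fov_y" (degrees; the focal length in pixels is half the picture's height over the tangent of half this angle, whatever the lens; pixels are square), "cx", "cy" (the principal point, pixels), "extrinsics" (4x4, takes a point from world to camera coordinates); the wrist camera has in their place "tool_from_camera" (4x4, takes a point from camera to tool coordinates, whose origin is the TCP and whose axes are the tool frame's). Camera axes: x right, y up, looking along -z (the intrinsics and any distortion apply to the point x, -y, -z); pixel columns grow to the right and rows downward; lengths in m; the calibration is good to about 2 mm. A picture is of the moment at which its call begins: read the wrist's pose just before it. There is no depth.
- r.finish_job(): hands the job in, once; it reports no verdict.
The state is a dict: "clock": time; "q": joint angles; "qd": joint speeds; "joint_torque": joint torques, N m; "tool_pos": TCP position; "eef_rot": TCP orientation; "contact_force": force on the tool from outside, world axes, zero at the start; "moment": the same for the moment, N m; "opening": opening from 0.0 (shut) to 1.0 (fully open).
Only numpy, scipy, OpenCV 4.12 (cv2) and the standard library are available. Lean on these libraries where they do the work, as an engineer would, in place of code of your own. Each camera call takes 0.05 s, during which the arm holds its last target. There are 200 camera calls.

### The job

Build up the transformer mounting on the upright stud of the chassis: first the large washer, then the ring-shaped transformer, then the small washer, and last the steel clamp plate with its raised boss upward, each kept the way up it lies now, threaded over the stud and lying flat on the one below. Lower the transformer into place rather than dropping it, and leave the multimeter, solder spool and screwdriver where they are.

Things in the scene. Friction and masses are not known exactly. Their poses are not given: they have to be found in the camera images.
- stud_foot (a point): Target: the foot of the steel stud of the chassis, on the stud's axis at the chassis floor (3 mm above the work surface); z up. The stud is round, 8 mm thick and stands 56 mm above the chassis floor, its top 8 mm tapering to a 3 mm tip. The floor is bare for 65 mm all round it.
- chassis: Fixed shallow aluminium tray, 240 (x) x 160 mm, 12 mm high edges, floor 3 mm thick, lying to the left or to the right of the parts. Origin: centre of its underside, x along its long side. The stud stands at x = -50 mm, y = 0; a fixed green circuit board with components, up to 29 mm high, fills x = +33 to +111 mm.
- large_washer: The larger of two flat red-brown fibre washers: a stiff ring 60 mm in outer diameter, 20 mm hole, 6 mm thick, 30 g, lying flat. Origin: centre of its underside, z up. Goes first, on the chassis floor.
- transformer: Toroidal transformer: an amber-brown ring with copper windings showing, 56 mm in outer diameter, 20 mm hole, 28 mm high, 0.22 to 0.45 kg, lying flat. Origin: centre of its underside, z up. Goes second, underside 6 mm above the chassis floor.
- small_washer: The smaller of the two flat red-brown fibre washers: a stiff ring 40 mm in outer diameter, 20 mm hole, 6 mm thick, 15 g, lying flat. Origin: centre of its underside, z up. Goes third, underside 34 mm above the chassis floor.
- clamp_plate: Round bare-steel clamp plate with an 18 mm hole: a flat rim 48 mm in outer diameter and 5 mm thick, with a raised round boss 30 mm in diameter in the middle, 9 mm high over all; 50 g, lying boss up. Origin: centre of its flat underside, z up. Goes last, underside 40 mm above the chassis floor.
- meter: Bystander: yellow hand-held multimeter lying on its back, 185 x 90 x 52 mm high over its dial, loose, on the side away from the chassis. Origin: centre of its underside, x along its length. Leave alone.
- solder_spool: Bystander: white plastic spool of solder wire standing on its flange, 52 mm in diameter, 40 mm high, beyond the parts. Origin: centre of its underside. Leave alone.
- screwdriver: Bystander: screwdriver with a black handle, 170 mm long, lying beyond the parts. Origin: its middle, at the underside; x from handle to tip. Leave alone.
Not all that is in view belongs to the job. What is shaped like the transformer but green is not meant.

How it is judged:
On the way, in this order (a step that is already met when the one before it is completed fails the run):
1. the large washer lies flat on the chassis floor, around the stud (horizontal distance between large_washer and stud_foot below 0.009 m and z of large_washer in the frame of stud_foot between -0.003 and 0.003 m and angle between large_washer's own z axis and vertical below 0.12 rad), for 0.2 s.
2. the transformer sits flat on the large washer, around the stud (horizontal distance between transformer and stud_foot below 0.009 m and z of transformer in the frame of stud_foot between 0.003 and 0.009 m and angle between transformer's own z axis and vertical below 0.12 rad), for 0.2 s.
3. the small washer lies flat on the transformer, around the stud (horizontal distance between small_washer and stud_foot below 0.009 m and z of small_washer in the frame of stud_foot between 0.031 and 0.037 m and angle between small_washer's own z axis and vertical below 0.12 rad), for 0.2 s.
4. the clamp plate lies flat on the small washer, boss up, around the stud (horizontal distance between clamp_plate and stud_foot below 0.009 m and z of clamp_plate in the frame of stud_foot between 0.037 and 0.043 m and angle between clamp_plate's own z axis and vertical below 0.12 rad), for 0.2 s.
At the end, for the whole second after the job is handed in: Large washer, transformer, small washer and clamp plate (boss up) lie around the stud, undersides within 3 mm of 0, 6, 34 and 40 mm above the chassis floor, centres within 9 mm of the stud's axis, tilted under 0.12 rad, at rest; meter, spool and screwdriver moved at most 20 mm (all of step 1 and all of step 2 and all of step 3 and all of step 4 and linear speed of each of large_washer, transformer, small_washer, clamp_plate below 0.02 m/s and angular speed of each of large_washer, transformer, small_washer, clamp_plate below 0.2 rad/s); the robot touches nothing.
It fails at once if the transformer is dropped (it falls, out of the fingers, faster than 0.5 m/s) (linear speed of transformer above 0.5 m/s and contact force between transformer and the fingers below 0.05 N).
It fails at once if the multimeter is moved more than 20 mm (distance of meter from where it was at the start of the episode above 0.02 m).
It fails at once if the solder spool is moved more than 20 mm (distance of solder_spool from where it was at the start of the episode above 0.02 m).
It fails at once if the screwdriver is moved more than 20 mm (distance of screwdriver from where it was at the start of the episode above 0.02 m).
It also fails if it takes over 112 s, if anything falls off the work surface, if the arm or the gripper's body presses on something with over 40 N, if the wrist force passes 120 N, or if a joint passes its speed limit or range.

## Working session

There is one attempt and no reset: what is moved stays moved. The work goes in short steps, Python scripts to look and compute and a tool call to move; the robot and the scene stay as the last step left them, time stands still between calls to the robot, and variables do not carry over. Pictures are saved under pics/ and viewed, about 12 in all and at most 16, crops included, and the job is handed in when it is done.

Besides the shell and the picture viewer there is one more tool, called after "Emit:" as name([rows], argument=value, ...), one row to a line, values as JSON. drive_tool: Moves the arm, as the interface text tells. Its arguments: {"type":"object","properties":{"deltas":{"type":"array","items":{"type":"array"}},"force":{"type":"number"}},"required":["deltas"]}

```bash
mkdir -p pics; ls
cat > h.py <<'E'
import numpy as np,cv2
from plant import r
from scipy.spatial.transform import Rotation as R
def snap(n,f=None):
    st=r.get_state(); s=r.snapshot(n)
    if n=='wrist':
        T=np.eye(4);T[:3,:3]=R.from_quat(st['eef_rot']).as_matrix();T[:3,3]=st['tool_pos']
        s['wc']=T@s['tool_from_camera']
    else: s['wc']=np.linalg.inv(s['extrinsics'])
    if f: cv2.imwrite('pics/'+f,s['color'][:,:,::-1])
    return s
def ray(s,u,v,z):
    f=192/np.tan(np.radians(s['fov_y'])/2)
    d=s['wc'][:3,:3]@np.array([(u-s['cx'])/f,-(v-s['cy'])/f,-1]);o=s['wc'][:3,3]
    return (o+d*(z-o[2])/d[2]).round(4)
E
python3 - <<'E'
from h import *
s=snap('top','top.png');print({k:v for k,v in s.items() if k!='color'})
s=snap('scene','scene.png');print({k:v for k,v in s.items() if k!='color'})
s=snap('wrist','w.png');print({k:v for k,v in s.items() if k!='color'})
print(r.get_state(),r.tip_reach)
E
```

```text
pics
{'fov_y': 45.88460063267783, 'cx': 250.7995754250701, 'cy': 187.51201037291727, 'extrinsics': array([[ 0.01816816, -0.99916205,  0.03667592, -0.03712228],
       [ 0.99899452,  0.01964437,  0.04029944, -0.56064417],
       [-0.04098615,  0.03590688,  0.99851431, -0.97302662],
       [ 0.        ,  0.        ,  0.        ,  1.        ]]), 'wc': array([[ 0.01816816,  0.99899452, -0.04098615,  0.52087429],
       [-0.99916205,  0.01964437,  0.03590688,  0.00886068],
       [ 0.03667592,  0.04029944,  0.99851431,  0.99553615],
       [ 0.        ,  0.        ,  0.        ,  1.        ]])}
{'fov_y': 52.40285219817397, 'cx': 253.16800470588515, 'cy': 194.3883526898335, 'extrinsics': array([[ 0.56564395,  0.82452535,  0.0143133 , -0.31557284],
       [-0.69883795,  0.4700603 ,  0.53913712,  0.38481486],
       [ 0.43780411, -0.31496232,  0.84209637, -1.11572625],
       [ 0.        ,  0.        ,  0.        ,  1.        ]]), 'wc': array([[ 0.56564395, -0.69883795,  0.43780411,  0.93589463],
       [ 0.82452535,  0.4700603 , -0.31496232, -0.27210011],
       [ 0.0143133 ,  0.53913712,  
[... 765 characters left out ...]
  ,  1.        ]])}
{'clock': 0.15, 'q': array([ 1.27380939,  0.689775  , -0.19453837,  1.566069  ,  0.15730199,
        0.90251106, -0.21507595]), 'qd': array([ 0.0004405 , -0.00461148,  0.00065714, -0.00538854,  0.00049987,
       -0.00111358,  0.00155081]), 'joint_torque': array([-1.29093838e-03, -5.27863777e+01, -1.26794647e+00, -1.53585237e+01,
       -5.23169618e-02,  3.98440010e-03,  1.06704711e-04]), 'tool_pos': array([ 0.20281739, -0.59069835,  0.24911436]), 'eef_rot': array([-0.69733791, -0.11692297,  0.69756545, -0.11597975]), 'contact_force': array([0.01781006, 0.29756539, 0.31521811]), 'moment': array([-0.01404206, -0.01660799,  0.02080461]), 'opening': 1.0048774249015384} 0.011
```

View pics/top.png

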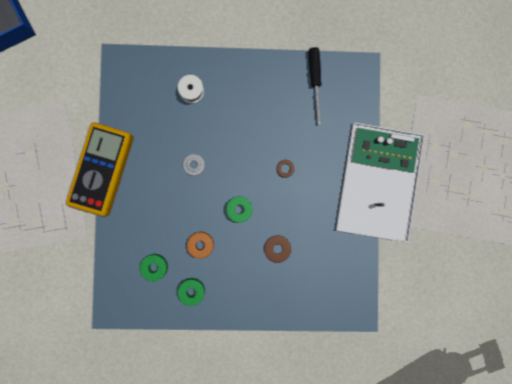

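View pics/scene.png

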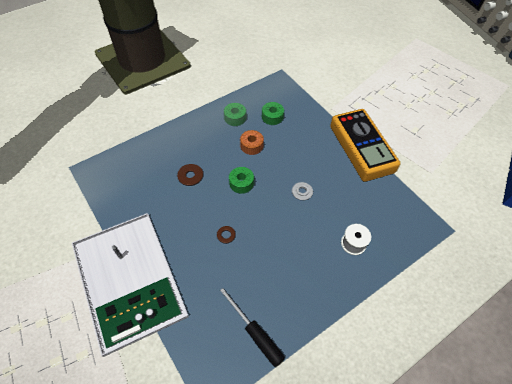

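The top view shows the orange transformer at (200,245), large washer (278,249), small washer (285,169), plate (194,164), and the stud in the chassis at about (371–383,205). The three green rings are decoys. Measuring by colour.

```bash
cat >> h.py <<'E'
def blob(s,u,v,rad,kind):
    h=cv2.cvtColor(s['color'],cv2.COLOR_RGB2HSV).astype(int);H,S,V=h[...,0],h[...,1],h[...,2]
    if kind=='brown': m=((H<14)|(H>170))&(S>70)
    elif kind=='plate': m=(S<70)&(V>110)
    elif kind=='stud': m=(V<130)
    m=m.astype(np.uint8);c=np.zeros_like(m);cv2.circle(c,(int(u),int(v)),rad,1,-1);m&=c
    cs,_=cv2.findContours(m,cv2.RETR_EXTERNAL,cv2.CHAIN_APPROX_NONE)
    c=max(cs,key=cv2.contourArea);e=cv2.fitEllipse(cv2.convexHull(c))
    return e,c
E
python3 - <<'E'
from h import *
s=snap('top')
for n,u,v,k,z,rad in [('L',278,249,'brown',.006,22),('T',200,245,'brown',.028,22),('S',285,169,'brown',.006,18),('P',194,164,'plate',.005,18)]:
    e,c=blob(s,u,v,rad,k);print(n,e,ray(s,*e[0],z),2*np.linalg.norm(ray(s,e[0][0]+e[1][0]/2,e[0][1],z)-ray(s,*e[0],z)))
print('stud foot',ray(s,371,206,.003),'top',ray(s,383,205,.059))
e,c=blob(s,377,206,14,'stud');print(e)
im=cv2.resize(s['color'][180:230,350:410],None,fx=10,fy=10,interpolation=cv2.INTER_NEAREST)
w=cv2.imread('pics/w.png')
cv2.imwrite('pics/c.png',np.hstack([im[:384,:,::-1],w])[:, :800]) 
for p in [(330,145),(345,130)]: print(p)
# chassis corners in top
for u,v in [(351,124),(422,137),(408,240),(336,231)]: print(ray(s,u,v,.012))
E
```

```text
L ((277.21026611328125, 248.55364990234375), (25.24754524230957, 25.6561279296875), 179.7901611328125) [ 0.4296 -0.0867  0.006 ] 0.05520579679707558
T ((199.07345581054688, 245.8412628173828), (18.172832489013672, 20.909318923950195), 84.29191589355469) [0.4349 0.0813 0.028 ] 0.03820471175130104
S ((284.7971496582031, 168.326171875), (15.870644569396973, 16.29489517211914), 28.68366813659668) [ 0.6051 -0.1006  0.006 ] 0.035009141663285614
P ((194.05206298828125, 164.0054931640625), (35.50648880004883, 35.724945068359375), 5.1678996086120605) [0.6104 0.098  0.005 ] 0.07721657853077926
stud foot [ 0.526  -0.2933  0.003 ] top [ 0.5282 -0.3015  0.059 ]
((376.5717468261719, 204.94505310058594), (3.805140972137451, 13.883469581604004), 79.16092681884766)
(330, 145)
(345, 130)
[ 0.7055 -0.2447  0.012 ]
[ 0.6805 -0.4034  0.012 ]
[ 0.453  -0.3729  0.012 ]
[ 0.4701 -0.2139  0.012 ]
```

View pics/c.png

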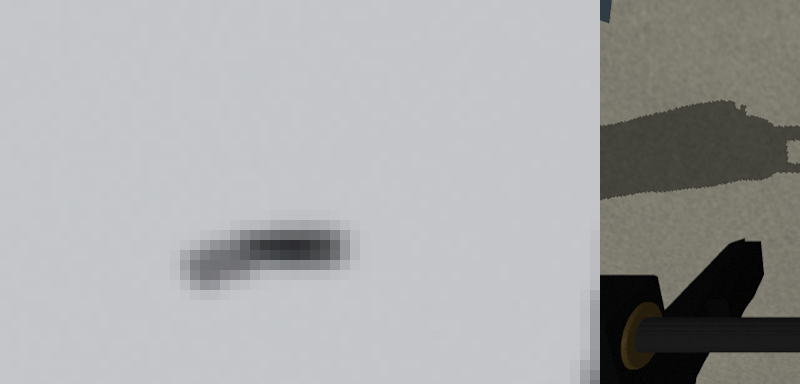

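```bash
cat >> h.py <<'E'
def plan(x,y,z,a=-20):
    st=r.get_state();c,s_=np.cos(np.radians(a)),np.sin(np.radians(a))
    G=np.array([[0,c,s_],[0,s_,-c],[-1,0,0]])
    M=R.from_quat(st['eef_rot']).as_matrix()
    rv=np.degrees(R.from_matrix(M.T@G).as_rotvec())
    print('t',round(st['clock'],2),'pos',st['tool_pos'].round(4),'turn',rv.round(2),'shift cm',(G.T@(np.array([x,y,z])-st['tool_pos'])*100).round(2),'F',st['contact_force'].round(1),'op',round(st['opening'],3))
E
python3 -c "
from h import *
plan(.43,-.087,.13)"
```

```text
t 0.2 pos [ 0.2029 -0.5908  0.2492] turn [-5.104e+01 -3.000e-02  6.000e-02] shift cm [ 11.92   4.11 -55.11] F [-0.5 -0.1 -0.2] op 1.0
```

Emit:
drive_tool([
  [[-6.38,0,0],[0,0,0],8.8],
  [[-6.38,0,0],[0,0,0],8.8],
  [[-6.38,0,0],[0,0,0],8.8],
  [[-6.38,0,0],[0,0,0],8.8],
  [[-6.38,0,0],[0,0,0],8.8],
  [[-6.38,0,0],[0,0,0],8.8],
  [[-6.38,0,0],[0,0,0],8.8],
  [[-6.38,0,0],[0,0,0],8.8],
  [[0,0,0],[0,0.3,-3],8.8],
  [[0,0,0],[0,0.3,-3],8.8],
  [[0,0,0],[0,0.3,-3],8.8],
  [[0,0,0],[0,0.3,-3],8.8],
])

```text
clock: 1.2
tool_pos: [0.2555, -0.4812, 0.2495]
eef_rot: [0.579, 0.405, -0.579, 0.405]
contact_force: [-0.6, -0.5, 0.1]
opening: 0.999
```

Emit:
drive_tool([
  [[0,0,0],[1,0.3,-3.6],8.8],
  [[0,0,0],[1,0.3,-3.6],8.8],
  [[0,0,0],[1,0.3,-3.6],8.8],
  [[0,0,0],[1,0.3,-3.6],8.8],
  [[0,0,0],[1,0.3,-3.6],8.8],
  [[0,0,0],[1,0.3,-3.6],8.8],
  [[0,0,0],[1,0.3,-3.6],8.8],
  [[0,0,0],[1,0.3,-3.6],8.8],
  [[0,0,0],[1,0.3,-3.6],8.8],
  [[0,0,0],[1,0.3,-3.6],8.8],
  [[0,0,0],[1,0,-3.6],8.8],
  [[0,0,0],[1,0,-3.5],8.8],
])

```text
clock: 2.2
tool_pos: [0.4319, -0.0859, 0.1292]
eef_rot: [0.579, 0.405, -0.579, 0.406]
contact_force: [0.8, -0.6, -0.1]
opening: 0.997
```

```bash
python3 -c "
from h import *
s=snap('wrist','w1.png')
plan(.43,-.087,.13)"
```

```text
t 2.25 pos [ 0.4353 -0.0765  0.1281] turn [ 0.79 -0.45 -0.08] shift cm [-0.19 -0.14  1.17] F [ 3.3  4.3 -1.2] op 1.001
```

View pics/w1.png

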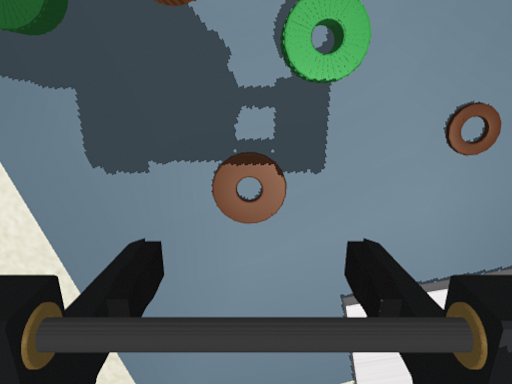

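The washer is centred at about (249,187) in the wrist view, partly in shadow. The arm was still settling, so I'm measuring again now.

```bash
python3 -c "
from h import *
snap('wrist');snap('wrist');s=snap('wrist')
e,c=blob(s,249,187,55,'brown');p=ray(s,*e[0],.0055);print(e,p,ray(s,e[0][0]+e[1][0]/2,e[0][1],.006)-p)
plan(p[0],p[1],.013)"
```

```text
((249.5027618408203, 189.8495635986328), (70.65687561035156, 73.28968048095703), 93.05047607421875) [ 0.428  -0.0828  0.0055] [ 0.0265 -0.0092  0.0005]
t 2.4 pos [ 0.4312 -0.0866  0.1295] turn [0.19 0.02 0.04] shift cm [11.65 -0.43 -0.25] F [ 0.  -1.2  1.3] op 0.995
```

Emit:
drive_tool([
  [[0,0,0],[2,-0.1,-0.05],8.8],
  [[0,0,0],[2,-0.1,-0.05],8.8],
  [[0,0,0],[2,-0.1,0],8.8],
  [[0,0,0],[2,-0.1,0],8.8],
  [[0,0,0],[2,0,0],8.8],
  [[0,0,0],[1.6,0,0],8.8],
  [[0,0,0],[0,0,0],8.8],
  [[0,0,0],[0,0,0],8.8],
])

```text
clock: 3.07
tool_pos: [0.431, -0.0898, 0.0474]
eef_rot: [-0.577, -0.405, 0.583, -0.405]
contact_force: [0.8, 0.2, 0.2]
opening: 1.0
```

```bash
python3 -c "
from h import *
s=snap('wrist','w2.png')
plan(.428,-.083,.0125)"
```

```text
t 3.12 pos [ 0.4312 -0.0895  0.0476] turn [-0.17  0.37  0.2 ] shift cm [ 3.51 -0.52 -0.5 ] F [0.2 0.  0.1] op 1.001
```

View pics/w2.png

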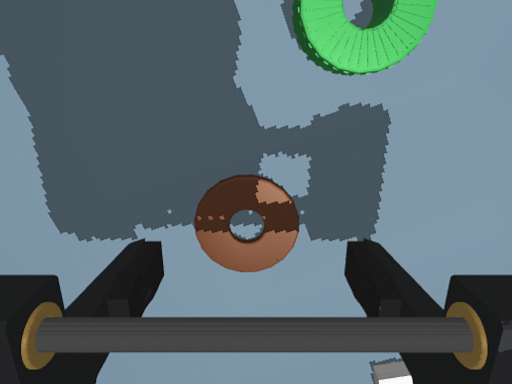

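The washer is at about (247,223) between the fingers. The arm only covered part of the descent because it was speed-limited.

```bash
python3 -c "
from h import *
s=snap('wrist')
e,c=blob(s,247,223,65,'brown');p=ray(s,*e[0],.0055);print(e,p,ray(s,e[0][0]+e[1][0]/2,e[0][1],.006)-p)
plan(p[0],p[1],.0125);print(r.get_state()['q'].round(2))"
```

```text
((246.474609375, 223.53529357910156), (96.79014587402344, 103.63495635986328), 92.40684509277344) [ 0.4284 -0.0824  0.0055] [ 0.0256 -0.009   0.0005]
t 3.17 pos [ 0.4313 -0.0892  0.0477] turn [-0.15  0.36  0.18] shift cm [ 3.52 -0.51 -0.53] F [-0.   0.7 -0.7] op 1.001
[ 0.12  0.87 -0.05  2.25  0.99  0.05 -1.25]
```

Add to h.py:
```python
def go(x,y,z,a=-100,tilt=6):
    "tool turn and shift (in target tool axes) still to go; tilt about tool y, tips inward"
    st=r.get_state();c,s_=np.cos(np.radians(a)),np.sin(np.radians(a))
    G=np.array([[0,c,s_],[0,s_,-c],[-1,0,0]])@R.from_euler('y',-tilt,degrees=True).as_matrix()
    M=R.from_quat(st['eef_rot']).as_matrix()
    rv=np.degrees(R.from_matrix(M.T@G).as_rotvec())
    print('t',round(st['clock'],2),'pos',st['tool_pos'].round(4),'turn',rv.round(2),'shift cm',(G.T@(np.array([x,y,z])-st['tool_pos'])*100).round(2),'F',st['contact_force'].round(1),'op',round(st['opening'],3),'q',st['q'].round(2))
```

```text
(no output)
```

Emit:
drive_tool([
  [[0,0,0],[-2,1,0],8.8],
  [[0,0,0],[-2,1,0],8.8],
  [[0,0,0],[-2,1,0],8.8],
  [[0,0,0],[-2,1,0],8.8],
  [[0,0,0],[-2,1,0],8.8],
  [[6,0,0],[0,0,0],8.8],
  [[6,0,0],[0,0,0],8.8],
  [[6,0,0],[0,0,0],8.8],
  [[6,0,0],[0,0,0],8.8],
  [[6,0,0],[0,0,0],8.8],
  [[6,0,0],[0,0,0],8.8],
  [[6,0,0],[0,0,0],8.8],
])

```text
clock: 4.17
tool_pos: [0.4785, -0.1048, 0.1477]
eef_rot: [-0.684, -0.168, 0.689, -0.17]
contact_force: [0.8, -0.2, 1.1]
opening: 0.998
```

```bash
python3 -c "
from h import *
go(.428,-.083,.08)"
```

```text
t 4.17 pos [ 0.4785 -0.1048  0.1477] turn [37.6  -5.42 -2.11] shift cm [ 7.29 -1.28  4.61] F [ 0.8 -0.2  1.1] op 0.998 q [ 0.33  0.7  -0.34  2.05  0.51  0.47 -1.48]
```

Emit:
drive_tool([
  [[6.3,0,0],[0,0,0],8.8],
  [[6.3,0,0],[0,0,0],8.8],
  [[6.3,0,0],[0,0,0],8.8],
  [[6.3,0,0],[0,0,0],8.8],
  [[6.3,0,0],[0,0,0],8.8],
  [[6.3,0,0],[0,0,0],8.8],
  [[0,-6,0],[0,0,0],8.8],
  [[0,0,0],[2,-0.4,1.5],8.8],
  [[0,0,0],[2,-0.4,1.5],8.8],
  [[0,0,0],[2,-0.4,1.5],8.8],
  [[0,0,0],[1,0,0],8.8],
  [[0,0,0],[0,0,0],8.8],
])

```text
clock: 5.17
tool_pos: [0.4271, -0.0839, 0.0815]
eef_rot: [-0.663, 0.059, 0.744, 0.062]
contact_force: [0.1, -0.5, 0.1]
opening: 1.0
```

```bash
python3 -c "
from h import *
s=snap('wrist','w3.png')
go(.428,-.083,.0125)
e,c=blob(s,250,210,95,'brown');p=ray(s,*e[0],.0055);print(e,p)"
```

```text
t 5.22 pos [ 0.4286 -0.0843  0.0822] turn [ 0.14  0.38 -0.3 ] shift cm [ 6.94 -0.11 -0.65] F [0.5 0.2 0.8] op 1.001 q [ 0.17  0.81 -0.13  2.15  0.3   0.31 -1.96]
((256.4945373535156, 192.23779296875), (83.06306457519531, 89.93597412109375), 88.86967468261719) [ 0.4299 -0.085   0.0055]
```

View pics/w3.png

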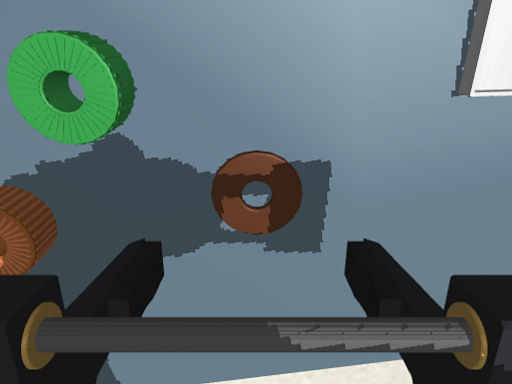

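The washer is at about (256,192), centred between the fingers, and joint 6 now has margin. Descending.

Emit:
drive_tool([
  [[0,0,0],[1.2,0,-0.4],8.8],
  [[0,0,0],[1.2,0,-0.4],8.8],
  [[0,0,0],[1.2,0,0],8.8],
  [[0,0,0],[1.2,0,0],8.8],
  [[0,0,0],[1.2,0,0],8.8],
  [[0,0,0],[0.7,0,0],8.8],
  [[0,0,0],[0,0,0],8.8],
  [[0,0,0],[0,0,0],8.8],
])

```text
clock: 5.88
tool_pos: [0.4305, -0.085, 0.0153]
eef_rot: [-0.665, 0.059, 0.742, 0.062]
contact_force: [0.3, 0.3, -0.7]
opening: 0.999
```

```bash
python3 -c "
from h import *
go(.4297,-.0845,.0125)"
```

```text
t 5.88 pos [ 0.4305 -0.085   0.0153] turn [ 0.14  0.22 -0.31] shift cm [ 0.29 -0.03  0.06] F [ 0.3  0.3 -0.7] op 0.999 q [ 0.13  0.95 -0.07  2.15  0.33  0.15 -1.98]
```

Emit:
drive_tool([
  [[0,0,0],[0.25,0,0],8.8],
  [[0,0,0],[0,0,0],5.5],
  [[0,0,0],[0,0,0],5.5],
  [[0,0,0],[0,0,0],5.5],
  [[0,0,0],[0,0,0],5.5],
  [[0,0,0],[0,0,0],5.5],
  [[0,0,0],[0,0,0],5.5],
  [[0,0,0],[0,0,0],5.5],
  [[0,0,0],[0,0,0],5.5],
  [[0,0,0],[0,0,0],5.5],
], force=15)

```text
clock: 6.72
tool_pos: [0.4298, -0.0847, 0.0125]
eef_rot: [-0.665, 0.059, 0.742, 0.062]
contact_force: [0.0, 0.8, 4.0]
opening: 0.659
```

```bash
python3 -c "
from h import *
go(.5282,-.3015,.15)"
```

```text
t 6.72 pos [ 0.4298 -0.0847  0.0125] turn [ 0.17  0.26 -0.31] shift cm [-15.08  19.64 -11.95] F [0.  0.8 4. ] op 0.659 q [ 0.13  0.96 -0.06  2.15  0.33  0.15 -1.98]
```

Emit:
drive_tool([
  [[0,0,0],[-1,0,0],5.5],
  [[0,0,0],[-1.5,0,0],5.5],
  [[0,0,0],[-2,0,0],5.5],
  [[0,0,0],[-2,0,-1],5.5],
  [[0,0,0],[-2,1.5,-1],5.5],
  [[0,0,0],[-2,2,-1.5],5.5],
  [[0,0,0],[-1.5,2.5,-1.5],5.5],
  [[0,0,0],[0,2.5,-1.5],5.5],
  [[0,0,0],[0,2.5,-1.5],5.5],
  [[0,0,0],[0,2,-1],5.5],
  [[0,0,0],[0,0,0],5.5],
  [[0,0,0],[0,0,0],5.5],
])

```text
clock: 7.72
tool_pos: [0.508, -0.2312, 0.1219]
eef_rot: [-0.664, 0.06, 0.742, 0.063]
contact_force: [0.7, 1.8, 0.2]
opening: 0.661
```

```bash
python3 -c "
from h import *
s=snap('wrist','w4.png')
go(.5282,-.3015,.13)"
```

```text
t 7.77 pos [ 0.508  -0.2293  0.1219] turn [ 0.14  0.36 -0.27] shift cm [-1.14  6.76 -3.14] F [-1.4  0.1 -0.9] op 0.658 q [ 0.46  0.83 -0.24  1.77  0.3   0.69 -1.7 ]
```

View pics/w4.png

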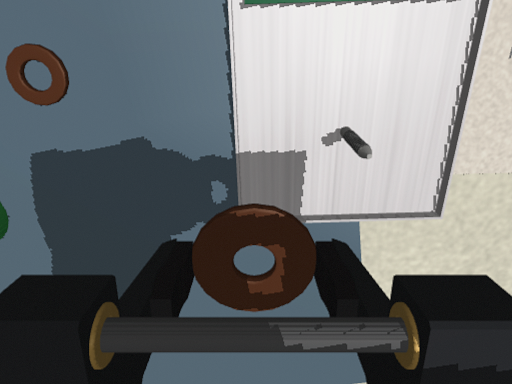

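The washer is held level, with its centre near (254,257). The stud's foot is at about (343,129) and its tip at (367,154).

```bash
cat >> h.py <<'E'
def inhand(s,u,v,rad,below,kind='brown'):
    "world xy offset of held ring centre from TCP; below = depth of its top face under TCP"
    p=r.get_state()['tool_pos'];e,c=blob(s,u,v,rad,kind)
    q=ray(s,*e[0],p[2]-below);print('hand',np.round(e[0]+e[1],1),(q-p).round(4));return q-p
def gray(s,u,v,w=14):
    g=cv2.cvtColor(s['color'],cv2.COLOR_RGB2GRAY)[v-w:v+w,u-w:u+w];return g
E
python3 -c "
from h import *
s=snap('wrist')
inhand(s,254,257,70,.0065)
print(ray(s,344,128,.003),ray(s,367,153.5,.059))
cv2.imwrite('pics/w5.png',cv2.resize(s['color'][110:170,310:390,::-1],None,fx=8,fy=8,interpolation=cv2.INTER_NEAREST))
"
```

```text
hand [253.6 257.3 106.8 125.6] [ 0.0022  0.0002 -0.0065]
[ 0.531  -0.2985  0.003 ] [ 0.5302 -0.2981  0.059 ]
```

View pics/w5.png

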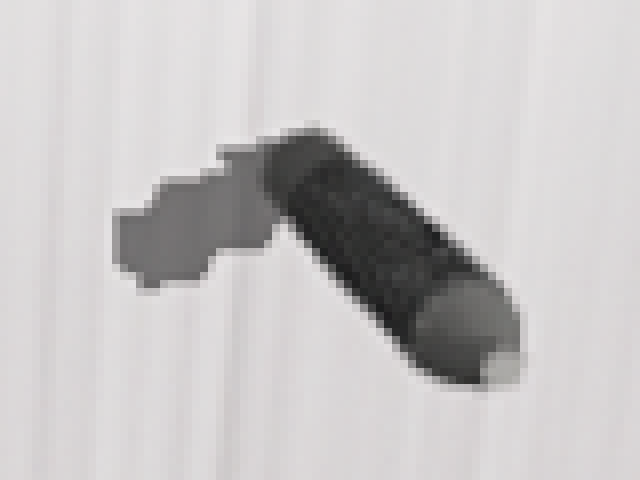

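The tip centre is at about (372.5,155.9), the shoulder at (368.5,151.2) and the foot at (348,131).

```bash
python3 -c "
from h import *
s=snap('wrist')
print(ray(s,348,131,.003),ray(s,368.5,151.2,.051),ray(s,372.5,155.9,.059))
S=ray(s,368.5,151.2,.051)
go(S[0]-.0022,S[1]-.0002,.08)
t=snap('top');print(ray(t,375.3,204.7,.003),ray(t,383.5,204.5,.057))"
```

```text
[ 0.5285 -0.3003  0.003 ] [ 0.5286 -0.3004  0.051 ] [ 0.5284 -0.3002  0.059 ]
t 7.87 pos [ 0.5082 -0.228   0.1222] turn [ 0.28  0.36 -0.25] shift cm [ 3.88  6.83 -3.47] F [-0.1 -1.   0.5] op 0.657 q [ 0.46  0.83 -0.24  1.78  0.3   0.69 -1.7 ]
[ 0.529  -0.3028  0.003 ] [ 0.5293 -0.3032  0.057 ]
```

Emit:
drive_tool([
  [[0,0,0],[0,1.7,-0.9],5.5],
  [[0,0,0],[0,1.7,-0.9],5.5],
  [[0,0,0],[0,1.7,-0.9],5.5],
  [[0,0,0],[0,1.7,-0.8],5.5],
  [[0,0,0],[1,0,0],5.5],
  [[0,0,0],[1,0,0],5.5],
  [[0,0,0],[1,0,0],5.5],
  [[0,0,0],[0.5,0,0],5.5],
  [[0,0,0],[0,0,0],5.5],
  [[0,0,0],[0,0,0],5.5],
  [[0,0,0],[0,0,0],5.5],
])

```text
clock: 8.83
tool_pos: [0.5279, -0.3016, 0.0844]
eef_rot: [-0.665, 0.059, 0.742, 0.062]
contact_force: [-0.0, 0.1, 0.2]
opening: 0.66
```

```bash
python3 -c "
from h import *
s=snap('wrist','w6.png')
inhand(s,254,257,70,.0065)
go(.5264,-.3008,.08)"
```

```text
hand [253.7 257.4 106.8 125.7] [ 0.0022  0.0014 -0.0065]
t 8.88 pos [ 0.528  -0.3019  0.0846] turn [ 0.2   0.23 -0.32] shift cm [ 0.48 -0.08  0.13] F [ 0.8  0.6 -0.5] op 0.655 q [ 0.55  0.93 -0.23  1.63  0.33  0.73 -1.6 ]
```

View pics/w6.png

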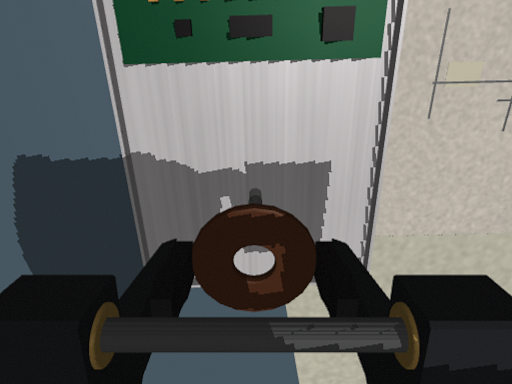

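The stud is laterally in line with the hole (255 against 254). Threading it partway.

Emit:
drive_tool([
  [[0,0,0],[0,-0.05,0.1],5.5],
  [[0,0,0],[0.5,0,-0.05],5.5],
  [[0,0,0],[0.5,0,-0.05],5.5],
  [[0,0,0],[0.5,0,-0.05],5.5],
  [[0,0,0],[0.5,0,-0.05],5.5],
  [[0,0,0],[0.5,0,-0.05],5.5],
  [[0,0,0],[0.5,0,-0.05],5.5],
  [[0,0,0],[0,0,0],5.5],
  [[0,0,0],[0,0,0],5.5],
])

```text
clock: 9.63
tool_pos: [0.5261, -0.3015, 0.0537]
eef_rot: [-0.664, 0.059, 0.742, 0.062]
contact_force: [0.1, -0.3, -0.6]
opening: 0.657
```

```bash
python3 -c "
from h import *
s=snap('wrist','w7.png')
inhand(s,254,257,70,.0065)
go(.5265,-.3012,.0165)"
```

```text
hand [253.7 257.4 107.1 125.6] [ 0.0021  0.0011 -0.0065]
t 9.68 pos [ 0.5264 -0.3016  0.054 ] turn [ 0.16  0.29 -0.31] shift cm [ 3.73 -0.04 -0.4 ] F [-0.2  0.2 -0.4] op 0.658 q [ 0.55  0.97 -0.22  1.64  0.34  0.67 -1.61]
```

View pics/w7.png

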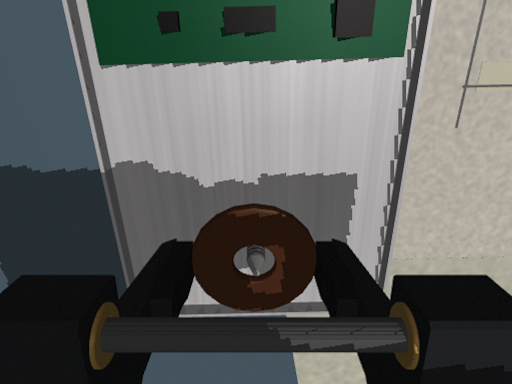

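The stud shows through the hole at (256,258), so the washer is threaded. Lowering and releasing.

Emit:
drive_tool([
  [[0,0,0],[0.7,0,-0.08],5.5],
  [[0,0,0],[0.7,0,-0.08],5.5],
  [[0,0,0],[0.7,0,-0.08],5.5],
  [[0,0,0],[0.7,0,-0.08],5.5],
  [[0,0,0],[0.6,0,-0.06],5.5],
  [[0,0,0],[0.3,0,-0.03],5.5],
  [[0,0,0],[0,0,0],5.5],
  [[0,0,0],[0,0,0],5.5],
  [[0,0,0],[0,0,0],7.6],
  [[0,0,0],[0,0,0],7.6],
  [[0,0,0],[0,0,0],7.6],
  [[0,0,0],[0,0,0],7.6],
])

```text
clock: 10.68
tool_pos: [0.5266, -0.302, 0.0172]
eef_rot: [-0.665, 0.059, 0.742, 0.062]
contact_force: [-1.5, -0.9, 0.3]
opening: 0.865
```

Emit:
drive_tool([
  [[0,0,0],[-1,0,0.1],7.6],
  [[0,0,0],[-1.5,0,0.15],7.6],
  [[0,0,0],[-2,0,0.2],7.6],
  [[0,0,0],[-2,0,0.2],7.6],
  [[0,0,0],[-2,0,0.2],8.8],
  [[0,0,0],[-1,0,0.1],8.8],
  [[0,0,0],[0,0,0],8.8],
  [[0,0,0],[0,0,0],8.8],
])

```text
clock: 11.35
tool_pos: [0.5276, -0.3017, 0.1132]
eef_rot: [-0.665, 0.059, 0.742, 0.062]
contact_force: [0.7, 0.0, 0.4]
opening: 1.001
```

```bash
python3 -c "
from h import *
s=snap('wrist','w8.png')
go(.43,.08,.11)"
```

```text
t 11.4 pos [ 0.527  -0.3015  0.1122] turn [ 0.16  0.31 -0.31] shift cm [  1.91 -35.88  16.06] F [-1.1  0.9  0.2] op 0.997 q [ 0.56  0.89 -0.25  1.62  0.32  0.78 -1.59]
```

View pics/w8.png

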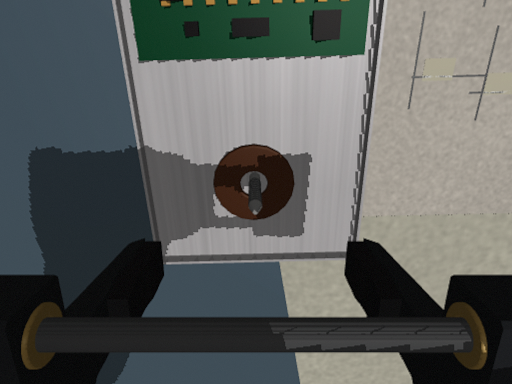

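The large washer lies flat around the stud, centred at about (254,182). Measuring it while moving on to the transformer.

```bash
python3 -c "
from h import *
s=snap('wrist');e,c=blob(s,254,182,50,'brown');print(e,ray(s,*e[0],.009))"
```

```text
((253.7423095703125, 181.01312255859375), (74.98019409179688, 80.30929565429688), 88.72917175292969) [ 0.5268 -0.3004  0.009 ]
```

Emit:
drive_tool([
  [[0,0,0],[0,-3,1.2],8.8],
  [[0,0,0],[0,-3,1.2],8.8],
  [[0,0,0],[0,-3,1.2],8.8],
  [[0,0,0],[0,-3,1.2],8.8],
  [[0,0,0],[0,-3,1.2],8.8],
  [[0,0,0],[0,-3,1.2],8.8],
  [[0,0,0],[0,-3,1.2],8.8],
  [[0,0,0],[0,-3,1.2],8.8],
  [[0,0,0],[0,-3,1.2],8.8],
  [[0,0,0],[0,-3,1.2],8.8],
  [[0,0,0],[0,-3,1.2],8.8],
  [[0,0,0],[0,-3,1.2],8.8],
])

```text
clock: 12.45
tool_pos: [0.4465, 0.0789, 0.1254]
eef_rot: [-0.664, 0.059, 0.743, 0.062]
contact_force: [0.5, 0.9, -0.7]
opening: 0.997
```

Emit:
drive_tool([
  [[0,0,0],[0,0,0],8.8],
  [[0,0,0],[0,0,0],8.8],
  [[0,0,0],[0,0,0],8.8],
])

```text
clock: 12.7
tool_pos: [0.4473, 0.0768, 0.1256]
eef_rot: [-0.664, 0.06, 0.743, 0.062]
contact_force: [-0.4, 0.9, 0.2]
opening: 1.0
```

```bash
python3 -c "
from h import *
s=snap('wrist','w9.png')
go(.435,.081,.11)
h=cv2.cvtColor(s['color'],cv2.COLOR_RGB2HSV);
e,c=blob(s,255,200,110,'brown');print(e,cv2.boundingRect(c),ray(s,*e[0],.02))"
```

```text
t 12.75 pos [0.4475 0.0761 0.1257] turn [ 0.04  0.33 -0.4 ] shift cm [ 1.7  -0.27  1.15] F [ 1.  -0.6 -0.5] op 0.999 q [-0.13  0.73 -0.19  2.08  0.2   0.44 -2.2 ]
((250.48306274414062, 193.50494384765625), (76.79521942138672, 80.52227020263672), 0.302829384803772) (212, 153, 77, 80) [0.4365 0.082  0.02  ]
```

View pics/w9.png

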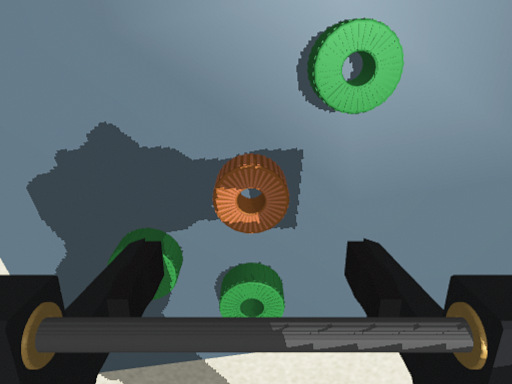

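The transformer's top face is centred at about (251,201). The green decoys at (147,265) and (252,300) clear the fingers.

```bash
python3 -c "
from h import *
s=snap('wrist');p=ray(s,251,201.5,.028);print(p)
go(p[0],p[1],.04)"
```

```text
[0.434  0.0813 0.028 ]
t 12.8 pos [0.4477 0.0758 0.1258] turn [ 0.    0.31 -0.39] shift cm [ 8.68 -0.3   0.54] F [ 0.   0.2 -0.3] op 1.001 q [-0.13  0.73 -0.19  2.08  0.19  0.44 -2.2 ]
```

Emit:
drive_tool([
  [[0,0,0],[1.3,-0.1,0.1],8.8],
  [[0,0,0],[1.3,-0.1,0.1],8.8],
  [[0,0,0],[1.3,-0.1,0.05],8.8],
  [[0,0,0],[1.3,0,0],8.8],
  [[0,0,0],[1.3,0,0],8.8],
  [[0,0,0],[1.3,0,0],8.8],
  [[0,0,0],[1.3,0,0],8.8],
  [[0,0,0],[1.2,0,0],8.8],
  [[0,0,0],[0,0,0],8.8],
  [[0,0,0],[0,0,0],8.8],
  [[0,0,0],[0,0,0],8.8],
])

```text
clock: 13.72
tool_pos: [0.435, 0.0816, 0.0245]
eef_rot: [-0.665, 0.06, 0.742, 0.062]
contact_force: [-0.1, 0.9, 0.7]
opening: 0.998
```

```bash
python3 -c "
from h import *
go(.4345,.0813,.0135)"
```

```text
t 13.72 pos [0.435  0.0816 0.0245] turn [ 0.07  0.25 -0.32] shift cm [ 1.1   0.04 -0.07] F [-0.1  0.9  0.7] op 0.998 q [-0.2   0.93 -0.1   2.15  0.24  0.17 -2.24]
```

Emit:
drive_tool([
  [[0,0,0],[0.5,0,-0.05],8.8],
  [[0,0,0],[0.5,0,0],8.8],
  [[0,0,0],[0,0,0],8.8],
  [[0,0,0],[0,0,0],5],
  [[0,0,0],[0,0,0],5],
  [[0,0,0],[0,0,0],5],
  [[0,0,0],[0,0,0],5],
  [[0,0,0],[0,0,0],5],
  [[0,0,0],[0,0,0],5],
  [[0,0,0],[0,0,0],5],
  [[0,0,0],[0,0,0],5],
  [[0,0,0],[0,0,0],5],
], force=35)

```text
clock: 14.72
tool_pos: [0.4339, 0.0822, 0.0142]
eef_rot: [-0.665, 0.059, 0.742, 0.062]
contact_force: [-0.0, -1.1, 1.5]
opening: 0.632
```

```bash
python3 -c "
from h import *
go(.5265,-.301,.14)"
```

```text
t 14.72 pos [0.4339 0.0822 0.0142] turn [ 0.15  0.28 -0.33] shift cm [-14.16  36.13 -14.37] F [-0.  -1.1  1.5] op 0.632 q [-0.21  0.95 -0.09  2.15  0.24  0.15 -2.24]
```

Emit:
drive_tool([
  [[0,0,0],[-0.5,0,0],5],
  [[0,0,0],[-1,0,0],5],
  [[0,0,0],[-1.5,0,0],5],
  [[0,0,0],[-1.5,0,0],5],
  [[0,0,0],[-2,0,0],5],
  [[0,0,0],[-2,0,-1],5],
  [[0,0,0],[-2,1,-1],5],
  [[0,0,0],[-1.5,1.5,-1],5],
  [[0,0,0],[-1,2,-1],5],
  [[0,0,0],[-1,2.5,-1],5],
  [[0,0,0],[0,2.6,-1],5],
  [[0,0,0],[0,2.6,-1],5],
])

```text
clock: 15.72
tool_pos: [0.4974, -0.0526, 0.1477]
eef_rot: [-0.665, 0.059, 0.742, 0.062]
contact_force: [-0.4, -0.6, -2.2]
opening: 0.63
```

Emit:
drive_tool([
  [[0,0,0],[0,2.6,-1],5],
  [[0,0,0],[0,2.6,-1],5],
  [[0,0,0],[0,2.6,-1],5],
  [[0,0,0],[0,2.6,-1],5],
  [[0,0,0],[0,2.6,-1],5],
  [[0,0,0],[0,2.6,-1],5],
  [[0,0,0],[0,2.5,-0.5],5],
  [[0,0,0],[0,2,-0.5],5],
  [[0,0,0],[0,1,0],5],
  [[0,0,0],[0,0,0],5],
  [[0,0,0],[0,0,0],5],
])

```text
clock: 16.63
tool_pos: [0.5291, -0.2703, 0.1399]
eef_rot: [-0.664, 0.059, 0.742, 0.062]
contact_force: [0.2, 0.7, -2.5]
opening: 0.634
```

```bash
python3 -c "
from h import *
s=snap('wrist','w10.png')
go(.5265,-.301,.12)"
```

```text
t 16.68 pos [ 0.5296 -0.2691  0.1399] turn [ 0.28  0.31 -0.21] shift cm [ 1.95  3.2  -0.46] F [ 0.4  1.3 -2.4] op 0.627 q [ 0.52  0.84 -0.25  1.65  0.29  0.8  -1.62]
```

View pics/w10.png

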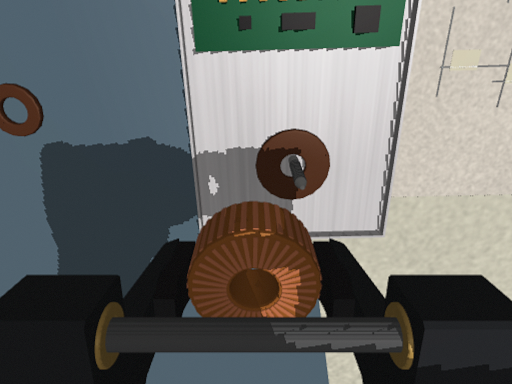

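The held transformer's top hole is centred at about (255,288), and the stud tip is at (302,186).

```bash
python3 -c "
from h import *
s=snap('wrist');p=r.get_state()['tool_pos'];q=ray(s,255.3,288,p[2]+.0138);d=q-p;print(d)
print('stud',ray(s,301.5,185.5,.059))
go(.5285-d[0],-.3006-d[1],.085)"
```

```text
[0.00107024 0.00017471 0.01375153]
stud [ 0.5302 -0.2997  0.059 ]
t 16.73 pos [ 0.5298 -0.2687  0.1399] turn [ 0.33  0.3  -0.21] shift cm [ 5.43  3.2  -0.89] F [ 1.5  0.8 -1.8] op 0.633 q [ 0.52  0.84 -0.25  1.65  0.29  0.8  -1.62]
```

Emit:
drive_tool([
  [[0,0,0],[0.5,1.1,-0.3],5],
  [[0,0,0],[1,1.1,-0.3],5],
  [[0,0,0],[1,1,-0.3],5],
  [[0,0,0],[1,0,0],5],
  [[0,0,0],[1,0,0],5],
  [[0,0,0],[0.9,0,0],5],
  [[0,0,0],[0,0,0],5],
  [[0,0,0],[0,0,0],5],
  [[0,0,0],[0,0,0],5],
])

```text
clock: 17.48
tool_pos: [0.5275, -0.3031, 0.0854]
eef_rot: [-0.665, 0.059, 0.742, 0.062]
contact_force: [-0.6, 0.3, -2.1]
opening: 0.627
```

```bash
python3 -c "
from h import *
s=snap('wrist','w11.png')
go(.5275,-.3008,.085)"
```

```text
t 17.53 pos [ 0.5277 -0.3034  0.0857] turn [ 0.2   0.21 -0.32] shift cm [ 0.08 -0.25  0.06] F [-0.5  0.7 -2.5] op 0.633 q [ 0.55  0.93 -0.23  1.63  0.33  0.73 -1.6 ]
```

Emit:
drive_tool([
  [[0,0,0],[0,-0.25,0.05],5],
  [[0,0,0],[0,0,0],5],
  [[0,0,0],[0.5,0,-0.05],5],
  [[0,0,0],[0.5,0,-0.05],5],
  [[0,0,0],[0.5,0,-0.05],5],
  [[0,0,0],[0.5,0,-0.05],5],
  [[0,0,0],[0.5,0,-0.05],5],
  [[0,0,0],[0.5,0,-0.05],5],
  [[0,0,0],[0,0,0],5],
  [[0,0,0],[0,0,0],5],
])

```text
clock: 18.37
tool_pos: [0.5264, -0.3011, 0.0547]
eef_rot: [-0.664, 0.059, 0.742, 0.062]
contact_force: [-0.1, 0.4, -2.6]
opening: 0.633
```

```bash
python3 -c "
from h import *
s=snap('wrist','w12.png')
go(.5275,-.3008,.0235)"
```

```text
t 18.42 pos [ 0.5267 -0.3012  0.055 ] turn [ 0.16  0.28 -0.31] shift cm [ 3.12 -0.05 -0.4 ] F [ 1.4 -0.2 -2.2] op 0.63 q [ 0.54  0.97 -0.22  1.64  0.34  0.68 -1.61]
```

View pics/w12.png

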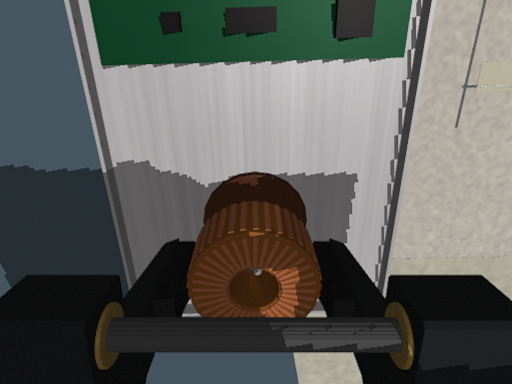

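The stud tip is visible inside the hole at (257,270), so it's threaded. Lowering slowly.

Emit:
drive_tool([
  [[0,0,0],[0.5,0,-0.06],5],
  [[0,0,0],[0.5,0,-0.06],5],
  [[0,0,0],[0.5,0,-0.06],5],
  [[0,0,0],[0.5,0,-0.06],5],
  [[0,0,0],[0.5,0,-0.06],5],
  [[0,0,0],[0.3,0,-0.05],5],
  [[0,0,0],[0.2,0,-0.02],5],
  [[0,0,0],[0,0,0],5],
  [[0,0,0],[0,0,0],5],
  [[0,0,0],[0,0,0],5],
])

```text
clock: 19.25
tool_pos: [0.5272, -0.3015, 0.0251]
eef_rot: [-0.665, 0.059, 0.742, 0.062]
contact_force: [-0.3, -0.4, -2.3]
opening: 0.633
```

```bash
python3 -c "
from h import *
go(.5275,-.3008,.0235)"
```

```text
t 19.25 pos [ 0.5272 -0.3015  0.0251] turn [ 0.16  0.25 -0.32] shift cm [ 0.16 -0.07 -0.03] F [-0.3 -0.4 -2.3] op 0.633 q [ 0.54  1.02 -0.2   1.64  0.35  0.63 -1.62]
```

Emit:
drive_tool([
  [[0,0,0],[0.1,0,0],5],
  [[0,0,0],[0.1,0,0],5],
  [[0,0,0],[0,0,0],5],
  [[0,0,0],[0,0,0],5],
])

```text
clock: 19.58
tool_pos: [0.5271, -0.3015, 0.0233]
eef_rot: [-0.665, 0.059, 0.742, 0.062]
contact_force: [-0.2, 0.2, 1.6]
opening: 0.635
```

Emit:
drive_tool([
  [[0,0,0],[0,0,0],7.4],
  [[0,0,0],[0,0,0],7.4],
  [[0,0,0],[0,0,0],7.4],
  [[0,0,0],[0,0,0],7.4],
  [[0,0,0],[-1,0,0.1],7.4],
  [[0,0,0],[-1.5,0,0.15],7.4],
  [[0,0,0],[-2,0,0.2],7.4],
  [[0,0,0],[-2,0,0.2],7.4],
  [[0,0,0],[-2,0,0.2],7.4],
  [[0,0,0],[-1,0,0],7.4],
  [[0,0,0],[0,0,0],7.4],
  [[0,0,0],[0,0,0],7.4],
])

```text
clock: 20.58
tool_pos: [0.5292, -0.3014, 0.119]
eef_rot: [-0.665, 0.059, 0.742, 0.062]
contact_force: [-0.6, -0.8, 1.0]
opening: 0.84
```

```bash
python3 -c "
from h import *
s=snap('wrist','w13.png')
e,c=blob(s,254,185,60,'brown');print(e,cv2.boundingRect(c))
go(.60,-.10,.12,tilt=0)"
```

```text
((253.86727905273438, 187.42849731445312), (83.54611206054688, 87.07430267333984), 8.131034851074219) (212, 144, 84, 87)
t 20.63 pos [ 0.5285 -0.3011  0.1181] turn [ 0.18  6.31 -0.3 ] shift cm [ -0.19 -21.05  -3.55] F [ 0.2  0.3 -0.4] op 0.847 q [ 0.56  0.88 -0.25  1.62  0.31  0.79 -1.59]
```

Emit:
drive_tool([
  [[0,6.2,0],[0,0,0],7.4],
  [[0,0,0],[0,-2.2,-0.4],7.4],
  [[0,0,0],[0,-2.2,-0.4],7.4],
  [[0,0,0],[0,-2.2,-0.4],7.4],
  [[0,0,0],[0,-2.2,-0.4],7.4],
  [[0,0,0],[0,-2.2,-0.4],7.4],
  [[0,0,0],[0,-2.2,-0.4],7.4],
  [[0,0,0],[0,-2.2,-0.4],7.4],
  [[0,0,0],[0,-2.2,-0.4],7.4],
  [[0,0,0],[0,-2.2,-0.4],7.4],
  [[0,0,0],[0,-1.2,0],7.4],
  [[0,0,0],[0,0,0],7.4],
])

```text
clock: 21.63
tool_pos: [0.6001, -0.096, 0.1161]
eef_rot: [-0.704, 0.059, 0.706, 0.058]
contact_force: [-0.5, 0.7, 0.1]
opening: 0.841
```

Emit:
drive_tool([
  [[0,0,0],[0,0,0],6],
  [[0,0,0],[0,0,0],6],
  [[0,0,0],[0,0,0],6],
])

```text
clock: 21.88
tool_pos: [0.5992, -0.1029, 0.1168]
eef_rot: [-0.703, 0.064, 0.705, 0.059]
contact_force: [0.8, 0.2, -0.4]
opening: 0.682
```

```bash
python3 -c "
from h import *
s=snap('wrist','w14.png')
e,c=blob(s,254,190,70,'brown');p=ray(s,*e[0],.0055);print(e,p)
go(p[0],p[1],.0125,tilt=0)"
```

```text
((247.88597106933594, 185.62564086914062), (49.24142074584961, 51.09465408325195), 94.89532470703125) [ 0.6045 -0.0986  0.0055]
t 21.93 pos [ 0.5994 -0.1027  0.117 ] turn [ 0.04  0.11 -0.38] shift cm [10.45 -0.49 -0.43] F [-0.   0.6 -0.2] op 0.677 q [ 0.2   0.85 -0.2   1.72  0.27  0.6  -1.9 ]
```

Emit:
drive_tool([
  [[0,0,0],[1,-0.15,-0.15],6],
  [[0,0,0],[1.5,-0.15,-0.15],6],
  [[0,0,0],[1.5,-0.15,-0.15],6],
  [[0,0,0],[1.5,0,0],6],
  [[0,0,0],[1.5,0,0],6],
  [[0,0,0],[1.5,0,0],6],
  [[0,0,0],[1,0,0],6],
  [[0,0,0],[0.6,0,0],6],
  [[0,0,0],[0,0,0],6],
  [[0,0,0],[0,0,0],6],
  [[0,0,0],[0,0,0],6],
])

```text
clock: 22.85
tool_pos: [0.6056, -0.0973, 0.0167]
eef_rot: [-0.704, 0.062, 0.705, 0.059]
contact_force: [0.5, 0.0, -0.6]
opening: 0.679
```

```bash
python3 -c "
from h import *
go(.6047,-.099,.0125,tilt=0)
s=snap('wrist');e,c=blob(s,250,240,70,'brown');p=ray(s,*e[0],.0055);print(e,p)"
```

```text
t 22.85 pos [ 0.6056 -0.0973  0.0167] turn [ 0.19  0.01 -0.29] shift cm [0.42 0.18 0.06] F [ 0.5  0.  -0.6] op 0.679 q [ 0.16  1.01 -0.15  1.73  0.31  0.43 -1.94]
((259.72186279296875, 256.8513488769531), (73.9871826171875, 80.40544891357422), 89.15897369384766) [ 0.6054 -0.0987  0.0055]
```

Emit:
drive_tool([
  [[0,0,0],[0.4,0.15,0],6],
  [[0,0,0],[0,0,0],6],
  [[0,0,0],[0,0,0],3.6],
  [[0,0,0],[0,0,0],3.6],
  [[0,0,0],[0,0,0],3.6],
  [[0,0,0],[0,0,0],3.6],
  [[0,0,0],[0,0,0],3.6],
  [[0,0,0],[0,0,0],3.6],
  [[0,0,0],[0,0,0],3.6],
], force=12)

```text
clock: 23.65
tool_pos: [0.6049, -0.0987, 0.0122]
eef_rot: [-0.704, 0.062, 0.705, 0.059]
contact_force: [-0.7, -1.0, 1.3]
opening: 0.443
```

```bash
python3 -c "
from h import *
go(.5285,-.3006,.12,tilt=0)"
```

```text
t 23.65 pos [ 0.6049 -0.0987  0.0122] turn [ 0.2   0.07 -0.3 ] shift cm [-10.78  21.2    4.01] F [-0.7 -1.   1.3] op 0.443 q [ 0.17  1.01 -0.15  1.73  0.31  0.43 -1.94]
```

Emit:
drive_tool([
  [[0,0,0],[-1,0,0],3.6],
  [[0,0,0],[-2,0,0],3.6],
  [[0,0,0],[-2.5,0,0],3.6],
  [[0,0,0],[-2.5,1,0.2],3.6],
  [[0,0,0],[-2,2,0.4],3.6],
  [[0,0,0],[-0.8,2.5,0.4],3.6],
  [[0,0,0],[0,2.7,0.5],3.6],
  [[0,0,0],[0,2.7,0.5],3.6],
  [[0,0,0],[0,2.7,0.5],3.6],
  [[0,0,0],[0,2.7,0.5],3.6],
  [[0,0,0],[0,2.7,0.5],3.6],
  [[0,0,0],[0,2,0.5],3.6],
])

```text
clock: 24.65
tool_pos: [0.5285, -0.3014, 0.1219]
eef_rot: [-0.704, 0.064, 0.705, 0.059]
contact_force: [-0.2, -0.7, -0.6]
opening: 0.443
```

Emit:
drive_tool([
  [[0,0,0],[0,0,0],3.6],
  [[0,0,0],[0,0,0],3.6],
  [[0,0,0],[0,0,0],3.6],
])

```text
clock: 24.9
tool_pos: [0.5305, -0.2969, 0.1217]
eef_rot: [-0.704, 0.061, 0.705, 0.059]
contact_force: [0.4, 0.9, -1.4]
opening: 0.444
```

```bash
python3 -c "
from h import *
s=snap('wrist','w15.png')
d=inhand(s,254,257,48,.0062)
go(.5285-d[0],-.3006-d[1],.085,tilt=0)"
```

```text
hand [254.2 253.5  87.   90.1] [ 0.0043 -0.0002 -0.0062]
t 24.95 pos [ 0.5309 -0.2963  0.1216] turn [ 0.33  0.03 -0.21] shift cm [3.66 0.52 0.59] F [ 0.4 -0.3  0.2] op 0.445 q [ 0.57  0.84 -0.25  1.72  0.33  0.62 -1.61]
```

View pics/w15.png

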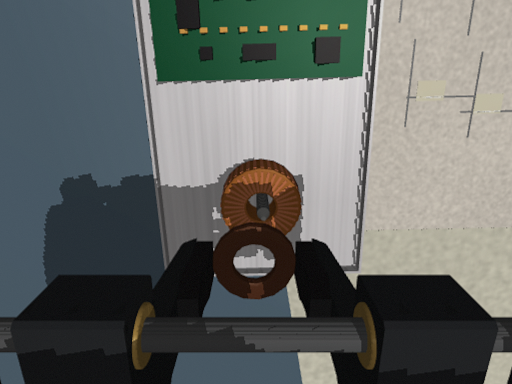

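The small washer's true centre is about (254.5,260), because the mask merged it with the transformer behind. The transformer sits around the stud, with its hole at (262,206).

```bash
python3 -c "
from h import *
s=snap('wrist');p=r.get_state()['tool_pos'];d=ray(s,254.5,260,p[2]-.0062)-p;print(d.round(4))
print('tip',ray(s,263,213,.059),'transformer',ray(s,261,206.5,.037))
go(.5285-d[0],-.3008-d[1],.08,tilt=0)"
```

```text
[ 0.0013  0.0008 -0.0062]
tip [ 0.5321 -0.301   0.059 ] transformer [ 0.5283 -0.2997  0.037 ]
t 25.0 pos [ 0.5309 -0.2962  0.1216] turn [ 0.36  0.04 -0.21] shift cm [4.16 0.6  0.27] F [-0.3  0.7  0.6] op 0.448 q [ 0.57  0.84 -0.25  1.72  0.33  0.62 -1.61]
```

Emit:
drive_tool([
  [[0,0,0],[1,0.6,0.2],3.6],
  [[0,0,0],[1,0,0],3.6],
  [[0,0,0],[1,0,0],3.6],
  [[0,0,0],[1.1,0,0],3.6],
  [[0,0,0],[0,0,0],3.6],
  [[0,0,0],[0,0,0],3.6],
  [[0,0,0],[0,0,0],3.6],
])

```text
clock: 25.58
tool_pos: [0.5269, -0.3039, 0.0801]
eef_rot: [-0.704, 0.062, 0.705, 0.059]
contact_force: [-0.3, 0.3, 0.5]
opening: 0.445
```

```bash
python3 -c "
from h import *
go(.5272,-.3014,.0495,tilt=0)"
```

```text
t 25.58 pos [ 0.5269 -0.3039  0.0801] turn [ 0.22  0.08 -0.28] shift cm [ 3.06 -0.25  0.01] F [-0.3  0.3  0.5] op 0.445 q [ 0.57  0.9  -0.23  1.73  0.36  0.54 -1.62]
```

Emit:
drive_tool([
  [[0,0,0],[0,-0.25,0],3.6],
  [[0,0,0],[0,0,0],3.6],
  [[0,0,0],[0.5,0,0],3.6],
  [[0,0,0],[0.5,0,0],3.6],
  [[0,0,0],[0.5,0,0],3.6],
  [[0,0,0],[0.5,0,0],3.6],
  [[0,0,0],[0.5,0,0],3.6],
  [[0,0,0],[0.4,0,0],3.6],
  [[0,0,0],[0.1,0,0],3.6],
  [[0,0,0],[0,0,0],3.6],
  [[0,0,0],[0,0,0],3.6],
  [[0,0,0],[0,0,0],3.6],
])

```text
clock: 26.58
tool_pos: [0.5273, -0.3019, 0.0505]
eef_rot: [-0.704, 0.062, 0.705, 0.059]
contact_force: [-0.3, 0.6, 0.0]
opening: 0.447
```

```bash
python3 -c "
from h import *
go(.5272,-.3014,.0495,tilt=0)"
```

```text
t 26.58 pos [ 0.5273 -0.3019  0.0505] turn [ 0.2   0.05 -0.3 ] shift cm [ 0.1  -0.05  0.02] F [-0.3  0.6  0. ] op 0.447 q [ 0.56  0.95 -0.2   1.74  0.37  0.49 -1.64]
```

Emit:
drive_tool([
  [[0,0,0],[0.1,0,0],3.6],
  [[0,0,0],[0,0,0],3.6],
  [[0,0,0],[0,0,0],5.8],
  [[0,0,0],[0,0,0],5.8],
  [[0,0,0],[0,0,0],5.8],
  [[0,0,0],[0,0,0],5.8],
  [[0,0,0],[-1,0,0],5.8],
  [[0,0,0],[-2,0,0],6.5],
  [[0,0,0],[-2,0,0],6.5],
  [[0,0,0],[-2,0,0],6.5],
  [[0,0,0],[0,0,0],6.5],
  [[0,0,0],[0,0,0],6.5],
])

```text
clock: 27.58
tool_pos: [0.5281, -0.3019, 0.1209]
eef_rot: [0.705, -0.063, -0.704, -0.058]
contact_force: [-0.1, -0.1, -0.6]
opening: 0.736
```

```bash
python3 -c "
from h import *
snap('wrist');s=snap('wrist','w16.png')
hsv=cv2.cvtColor(s['color'],cv2.COLOR_RGB2HSV)
e,c=blob(s,254,205,70,'brown');print(e,cv2.boundingRect(c));u,v=map(int,e[0])
for y in range(v-40,v+60,6): print(y,[tuple(int(t) for t in hsv[y,x]) for x in (u-35,u-15,u,u+15)])
go(.6104,.098,.12,tilt=0)"
```

```text
((252.9830780029297, 198.86065673828125), (81.58769226074219, 84.935791015625), 3.26411771774292) (212, 157, 82, 84)
158 [(170, 5, 167), (150, 3, 87), (12, 200, 60), (4, 17, 117)]
164 [(165, 3, 167), (15, 213, 49), (12, 188, 69), (11, 168, 76)]
170 [(0, 2, 119), (13, 185, 127), (13, 182, 132), (14, 175, 134)]
176 [(30, 3, 89), (10, 161, 119), (12, 174, 136), (13, 178, 133)]
182 [(9, 138, 70), (14, 191, 124), (9, 140, 69), (10, 159, 141)]
188 [(13, 199, 109), (8, 151, 66), (10, 157, 70), (10, 168, 35)]
194 [(13, 192, 113), (10, 158, 66), (11, 199, 32), (9, 170, 36)]
200 [(13, 194, 71), (10, 158, 34), (30, 7, 35), (11, 175, 32)]
206 [(12, 187, 71), (10, 182, 35), (30, 5, 56), (13, 204, 45)]
212 [(12, 191, 68), (7, 170, 33), (30, 4, 57), (12, 205, 51)]
218 [(11, 128, 74), (10, 177, 36), (14, 206, 57), (11, 191, 32)]
224 [(173, 6, 161), (10, 158, 66), (10, 132, 54), (8, 168, 35)]
230 [(0, 3, 158), (10, 164, 53), (9, 153, 35), (10, 175, 32)]
236 [(0, 5, 159), (13, 199, 118), (10, 170, 72), (14, 197, 66)]
242 [(0, 6, 87), (165, 6, 91), (0, 11, 90), (0, 6, 89)]
248 [(165, 6, 84), (0, 3, 148), (165, 6, 88), (0, 3, 89)]
254 [(165, 3, 160), (170, 7, 117), (0, 6, 88), (165, 6, 89)]
t 27.68 pos [ 0.5268 -0.3014  0.119 ] turn [ 0.2   0.13 -0.29] shift cm [ -0.1  -40.78  -1.3 ] F [-0.1 -0.9 -0.3] op 0.738 q [ 0.58  0.84 -0.25  1.72  0.34  0.62 -1.61]
```

Emit:
drive_tool([
  [[0,0,0],[0,-2,0],7],
  [[0,0,0],[0,-3.2,-0.1],7],
  [[0,0,0],[0,-3.4,-0.1],7],
  [[0,0,0],[0,-3.4,-0.1],7],
  [[0,0,0],[0,-3.4,-0.1],7],
  [[0,0,0],[0,-3.4,-0.1],7],
  [[0,0,0],[0,-3.4,-0.1],7],
  [[0,0,0],[0,-3.4,-0.1],7],
  [[0,0,0],[0,-3.4,-0.1],7],
  [[0,0,0],[0,-3.4,-0.1],7],
  [[0,0,0],[0,-3.4,-0.1],7],
  [[0,0,0],[0,-3.4,-0.1],7],
])

```text
clock: 28.68
tool_pos: [0.6041, 0.0845, 0.116]
eef_rot: [-0.703, 0.062, 0.706, 0.058]
contact_force: [0.9, 0.5, -0.6]
opening: 0.794
```

Emit:
drive_tool([
  [[0,0,0],[0,-0.8,-0.1],7],
  [[0,0,0],[0,0,0],7],
  [[0,0,0],[0,0,0],7],
  [[0,0,0],[0,0,0],7],
  [[0,0,0],[0,0,0],7],
])

```text
clock: 29.1
tool_pos: [0.6068, 0.0875, 0.1168]
eef_rot: [-0.703, 0.064, 0.705, 0.059]
contact_force: [-1.0, 0.6, 0.4]
opening: 0.799
```

```bash
python3 -c "
from h import *
s=snap('wrist','w17.png')
hsv=cv2.cvtColor(s['color'],cv2.COLOR_RGB2HSV)
m=((hsv[...,1]<45)).astype(np.uint8);m[240:]=0
cs,_=cv2.findContours(m,cv2.RETR_EXTERNAL,cv2.CHAIN_APPROX_NONE)
for c in cs:
    if cv2.contourArea(c)>300:
        e=cv2.fitEllipse(cv2.convexHull(c));print(np.round(e[0]+e[1],1),cv2.contourArea(c),ray(s,*e[0],.005))
go(.6104,.098,.0125,tilt=0)"
```

```text
[235.6 192.3  59.7  62.3] 2845.0 [0.6084 0.102  0.005 ]
t 29.15 pos [0.6069 0.0879 0.117 ] turn [ 0.02  0.11 -0.4 ] shift cm [10.45 -1.05 -0.17] F [-0.6  0.9 -0.4] op 0.795 q [-0.14  0.85 -0.16  1.7   0.21  0.61 -2.16]
```

Emit:
drive_tool([
  [[0,0,0],[1.5,-0.5,0.05],7],
  [[0,0,0],[1.5,-0.5,0.05],7],
  [[0,0,0],[1.5,-0.4,0],7],
  [[0,0,0],[1.5,0,0],7],
  [[0,0,0],[1.5,0,0],7],
  [[0,0,0],[1.5,0,0],7],
  [[0,0,0],[0.5,0,0],7],
  [[0,0,0],[0,0,0],7],
  [[0,0,0],[0,0,0],7],
  [[0,0,0],[0,0,0],7],
])

```text
clock: 29.98
tool_pos: [0.609, 0.104, 0.0229]
eef_rot: [-0.704, 0.062, 0.705, 0.059]
contact_force: [0.3, 0.5, -1.1]
opening: 0.795
```

```bash
python3 -c "
from h import *
snap('wrist');s=snap('wrist','w18.png')
hsv=cv2.cvtColor(s['color'],cv2.COLOR_RGB2HSV)
m=((hsv[...,1]<45)).astype(np.uint8);m[310:]=0;m[:,:170]=0;m[:,340:]=0
cs,_=cv2.findContours(m,cv2.RETR_EXTERNAL,cv2.CHAIN_APPROX_NONE)
for c in cs:
    if cv2.contourArea(c)>300:
        e=cv2.fitEllipse(cv2.convexHull(c));p=ray(s,*e[0],.005);print(np.round(e[0]+e[1],1),cv2.boundingRect(c),cv2.contourArea(c),p)
go(.6084,.102,.012,tilt=0)"
```

```text
[339.2 272.9  23.8  67.4] (327, 242, 13, 63) 560.0 [0.5891 0.0647 0.005 ]
[171.3 270.6  19.3  63. ] (170, 242, 12, 61) 484.0 [0.6052 0.1489 0.005 ]
[260.7 249.3  86.5  94.7] (213, 206, 96, 87) 6277.5 [0.6093 0.102  0.005 ]
t 30.08 pos [0.6091 0.1042 0.0231] turn [ 0.18 -0.01 -0.26] shift cm [1.11 0.22 0.03] F [ 0.3  0.8 -0.2] op 0.796 q [-0.18  1.   -0.12  1.71  0.24  0.45 -2.2 ]
```

Plate at (.609,.102). Lowering and gripping.

Emit:
drive_tool([
  [[0,0,0],[0.6,0.2,0],7],
  [[0,0,0],[0.5,0,0],7],
  [[0,0,0],[0,0,0],7],
  [[0,0,0],[0,0,0],4.4],
  [[0,0,0],[0,0,0],4.4],
  [[0,0,0],[0,0,0],4.4],
  [[0,0,0],[0,0,0],4.4],
  [[0,0,0],[0,0,0],4.4],
  [[0,0,0],[0,0,0],4.4],
  [[0,0,0],[0,0,0],4.4],
  [[0,0,0],[0,0,0],4.4],
], force=20)

```text
clock: 31.0
tool_pos: [0.609, 0.1039, 0.0116]
eef_rot: [0.705, -0.061, -0.704, -0.059]
contact_force: [0.5, 4.3, 4.3]
opening: 0.534
```

```bash
python3 -c "
from h import *
go(.5285,-.3006,.12,tilt=0)"
```

```text
t 31.0 pos [0.609  0.1039 0.0116] turn [ 0.25 -0.03 -0.14] shift cm [-10.84  41.23   0.9 ] F [0.5 4.3 4.3] op 0.534 q [-0.18  1.02 -0.11  1.71  0.24  0.43 -2.21]
```

Emit:
drive_tool([
  [[0,0,0],[-1,0,0],4.4],
  [[0,0,0],[-2,0,0],4.4],
  [[0,0,0],[-2.5,0,0],4.4],
  [[0,0,0],[-2.5,1,0],4.4],
  [[0,0,0],[-2,2,0.1],4.4],
  [[0,0,0],[-1,3,0.1],4.4],
  [[0,0,0],[0,3,0.1],4.4],
  [[0,0,0],[0,3,0.1],4.4],
  [[0,0,0],[0,3,0.1],4.4],
  [[0,0,0],[0,3,0.1],4.4],
  [[0,0,0],[0,3,0.1],4.4],
  [[0,0,0],[0,3,0.1],4.4],
])

```text
clock: 32.0
tool_pos: [0.5574, -0.1352, 0.1222]
eef_rot: [-0.703, 0.063, 0.706, 0.058]
contact_force: [0.2, -0.9, -1.1]
opening: 0.534
```

Emit:
drive_tool([
  [[0,0,0],[0,3,0.1],4.4],
  [[0,0,0],[0,3,0.1],4.4],
  [[0,0,0],[0,3,0],4.4],
  [[0,0,0],[0,3,0],4.4],
  [[0,0,0],[0,2,0],4.4],
  [[0,0,0],[0,0,0],4.4],
  [[0,0,0],[0,0,0],4.4],
  [[0,0,0],[0,0,0],4.4],
])

```text
clock: 32.67
tool_pos: [0.5332, -0.269, 0.1229]
eef_rot: [-0.703, 0.062, 0.706, 0.059]
contact_force: [-0.4, 0.5, -0.4]
opening: 0.531
```

```bash
python3 -c "
from h import *
snap('wrist');s=snap('wrist','w19.png')
go(.5285,-.3006,.12,tilt=0)"
```

```text
t 32.77 pos [ 0.5339 -0.2681  0.123 ] turn [ 0.35  0.13 -0.23] shift cm [ 0.3   3.3  -0.04] F [ 0.7 -0.8 -0.8] op 0.531 q [ 0.53  0.83 -0.25  1.75  0.33  0.6  -1.66]
```

View pics/w19.png

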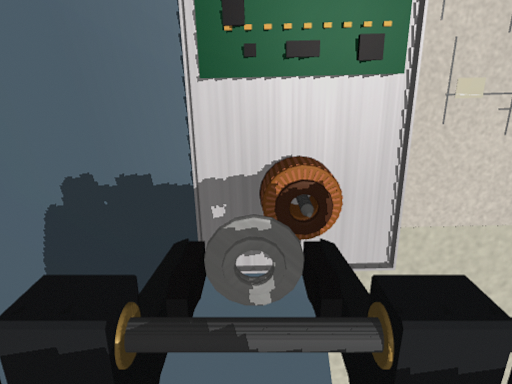

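The plate is held boss up, with its rim centre at about (254,260). The small washer lies on the transformer around the stud at about (305,206).

```bash
python3 -c "
from h import *
snap('wrist');s=snap('wrist');p=r.get_state()['tool_pos']
d=ray(s,254,260,p[2]-.0066)-p;d2=ray(s,255,264.5,p[2]-.0026)-p;print(d.round(4),d2.round(4))
print('washer',ray(s,305,207,.043),'tip',ray(s,307,209,.059))
go(.5285-d[0],-.3008-d[1],.08,tilt=0)"
```

```text
[ 0.0011  0.0014 -0.0066] [ 0.001   0.001  -0.0026]
washer [ 0.5277 -0.3008  0.043 ] tip [ 0.5326 -0.3003  0.059 ]
t 32.87 pos [ 0.5341 -0.2684  0.1231] turn [ 0.34  0.1  -0.25] shift cm [4.31 3.44 0.07] F [-0.  -0.4  0.1] op 0.53 q [ 0.53  0.83 -0.24  1.75  0.33  0.6  -1.66]
```

Emit:
drive_tool([
  [[0,0,0],[0,1,0],4.4],
  [[0,0,0],[0,1.2,0.05],4.4],
  [[0,0,0],[0.5,1.1,0],4.4],
  [[0,0,0],[1,0,0],4.4],
  [[0,0,0],[1,0,0],4.4],
  [[0,0,0],[1,0,0],4.4],
  [[0,0,0],[0.5,0,0],4.4],
  [[0,0,0],[0,0,0],4.4],
  [[0,0,0],[0,0,0],4.4],
  [[0,0,0],[0,0,0],4.4],
])

```text
clock: 33.7
tool_pos: [0.5279, -0.3023, 0.0834]
eef_rot: [-0.704, 0.062, 0.705, 0.058]
contact_force: [-0.2, -0.6, -0.1]
opening: 0.531
```

```bash
python3 -c "
from h import *
go(.5275,-.302,.0553,tilt=0)"
```

```text
t 33.7 pos [ 0.5279 -0.3023  0.0834] turn [ 0.24  0.05 -0.28] shift cm [ 2.81 -0.02  0.05] F [-0.2 -0.6 -0.1] op 0.531 q [ 0.57  0.9  -0.23  1.73  0.36  0.55 -1.62]
```

Emit:
drive_tool([
  [[0,0,0],[0.5,0,0.05],4.4],
  [[0,0,0],[0.5,0,0],4.4],
  [[0,0,0],[0.5,0,0],4.4],
  [[0,0,0],[0.5,0,0],4.4],
  [[0,0,0],[0.4,0,0],4.4],
  [[0,0,0],[0.3,0,0],4.4],
  [[0,0,0],[0,0,0],4.4],
  [[0,0,0],[0,0,0],4.4],
  [[0,0,0],[0,0,0],4.4],
])

```text
clock: 34.45
tool_pos: [0.5271, -0.3028, 0.0564]
eef_rot: [-0.704, 0.062, 0.705, 0.059]
contact_force: [-0.4, -0.2, -0.7]
opening: 0.533
```

```bash
python3 -c "
from h import *
go(.5275,-.302,.055,tilt=0)"
```

```text
t 34.45 pos [ 0.5271 -0.3028  0.0564] turn [ 0.2   0.06 -0.3 ] shift cm [ 0.14 -0.09 -0.02] F [-0.4 -0.2 -0.7] op 0.533 q [ 0.56  0.94 -0.21  1.74  0.37  0.5  -1.64]
```

Emit:
drive_tool([
  [[0,0,0],[0.15,-0.05,0],4.4],
  [[0,0,0],[0,0,0],4.4],
  [[0,0,0],[0,0,0],4.4],
  [[0,0,0],[0,0,0],6.6],
  [[0,0,0],[0,0,0],6.6],
  [[0,0,0],[0,0,0],6.6],
  [[0,0,0],[0,0,0],6.6],
  [[0,0,0],[-1,0,0],6.6],
  [[0,0,0],[-2,0,0],6.6],
  [[0,0,0],[-2,0,0],6.6],
  [[0,0,0],[-2,0,0],6.6],
  [[0,0,0],[0,0,0],6.6],
])

```text
clock: 35.45
tool_pos: [0.5296, -0.303, 0.1292]
eef_rot: [0.706, -0.063, -0.703, -0.058]
contact_force: [0.6, -0.5, -0.5]
opening: 0.751
```

Emit:
drive_tool([
  [[0,0,0],[0,0,0],6.6],
  [[0,0,0],[0,0,0],6.6],
  [[0,0,0],[0,0,0],6.6],
])

```text
clock: 35.7
tool_pos: [0.5265, -0.3017, 0.124]
eef_rot: [-0.703, 0.062, 0.706, 0.059]
contact_force: [0.1, 0.3, -0.2]
opening: 0.749
```

```bash
python3 -c "
from h import *
s=snap('wrist','w20.png')
hsv=cv2.cvtColor(s['color'],cv2.COLOR_RGB2HSV).astype(int)
e,c=blob(s,253,205,70,'brown');x,y,w,h=cv2.boundingRect(c);print('brown',x,y,w,h)
m=((hsv[...,1]<60)).astype(np.uint8);k=np.zeros_like(m);cv2.drawContours(k,[cv2.convexHull(c)],-1,1,-1)
m=cv2.morphologyEx(m&k,cv2.MORPH_OPEN,np.ones((3,3)))
cs,_=cv2.findContours(m,cv2.RETR_EXTERNAL,cv2.CHAIN_APPROX_NONE)
q=max(cs,key=cv2.contourArea);e=cv2.fitEllipse(cv2.convexHull(q));print('plate',np.round(e[0]+e[1],1),ray(s,*e[0],.048))
print('diam mm at rim height',1000*np.linalg.norm(ray(s,e[0][0]+e[1][1]/2,e[0][1],.048)-ray(s,*e[0],.048))*2)
for v in range(170,245,5): print(v,' '.join('%3d/%3d'%(hsv[v,u,1],hsv[v,u,2]) for u in range(205,305,9)))
print(r.get_state()['tool_pos'],r.get_state()['contact_force'])
t=snap('top','top2.png');a=cv2.imread('pics/top.png')[:,:,::-1];d=cv2.absdiff(a,t['color']).max(2)
for n,u,v,rd in [('meter',98,170,40),('spool',190,89,16),('driver',316,85,30)]:
    k=np.zeros_like(d);cv2.circle(k,(u,v),rd,1,-1);print(n,int(((d>60)&(k>0)).sum()))"
```

```text
brown 212 154 82 66
plate [253.5 203.5  60.3  70. ] [ 0.5298 -0.3009  0.048 ]
diam mm at rim height 46.06517122512409
170   5/163   3/ 80 174/ 57 187/123 157/151 186/125 157/149 181/128 183/ 99   3/154   6/168   5/165
175   6/163   3/ 84 187/ 83 176/120  59/ 61   5/104   5/104 159/ 82 160/150 171/ 67   6/ 84   5/164
180   3/161   3/ 84 192/121 166/ 63   6/132   8/128   6/127   4/134 181/124 185/110   6/ 86   5/163
185   4/118   6/ 87 159/154   8/129   6/127   8/129   4/131  10/ 74   7/141 183/ 71   6/ 86   5/163
190   3/ 85 105/ 61  90/ 62   6/128   6/127   4/117   8/ 63   8/ 68   8/ 68 162/ 77   6/ 86   3/161
195   6/ 86 189/ 62   6/124   6/124   6/129   6/127   4/ 67   4/ 67   8/ 65   8/ 66   3/ 86   3/160
200   3/ 84 205/ 61   4/ 69   4/ 67  11/ 71  17/ 30  17/ 30   8/ 67  11/ 68   8/ 67   0/ 85   6/161
205   6/ 84 213/ 61   8/ 68   8/ 61   9/ 58   9/ 56   4/ 57   4/ 66   8/ 68   8/ 66   6/ 87   5/161
210   6/ 83  21/ 73   8/ 67   8/ 67 108/ 52  16/ 49  16/ 48   9/ 54   8/ 67   8/ 68   6/ 88   6/161
215   3/ 82   4/141   8/ 66   4/ 60   5/ 55 191/ 64 188/ 69   8/ 66   7/ 69   0/ 68   3/ 87   3/160
220   3/ 82   3/157   0/ 64   4/ 65  11/ 70   3/ 76   0/ 63  11/ 68   8/ 68   4/ 67   6/ 86   6/161
225   3/ 82   2/156  28/155   8/123   5/ 97   7/143   7/ 70   8/ 65   7/ 69   3/ 86   3/ 86   5/161
230   0/ 81   6/159   5/160   6/122   4/122   4/115   8/ 67   4/ 66   8/ 66   6/ 87   3/ 88   5/161
235   6/ 83   4/144   3/159   5/164   4/120   6/120   8/ 67  11/ 68   6/ 85   3/ 87   6/ 88   5/161
240   3/ 83   6/ 86   6/ 87   3/ 87   6/ 89   5/102   3/ 75   6/ 86   6/ 85   6/ 87   6/ 88   3/160
[ 0.52644736 -0.30165387  0.12383285] [-0.42103455  0.50147873 -0.41025361]
meter 0
spool 0
driver 0
```

The plate sits at its expected height and centre with the stud through its hole. The bystanders haven't moved and the gripper is clear of the stack.

```bash
python3 -c "
from plant import r
print(r.finish_job())"
```

```text
the job is handed in; nothing more can be done
None
```

I stacked the large washer, transformer, small washer and clamp plate (boss up) on the stud, in that order, and handed the job in at about 36 s of the 112 s. The interface gave no verdict, so success rests on my own checks.

- **Alignment:** after placing, the large washer and clamp plate each measured about 2 mm or less from the stud's axis. The small washer measured about 1 mm off and the transformer also about 1 mm. I took the stud axis as about (0.5285, -0.3005).
- **Seating:** I inferred the heights from the tool height at release and the later pictures. The transformer's weight had come off the wrist before I let go, so it was not dropped. The clamp plate's apparent size fits its intended height, and the stud shows in its hole. I checked that last placing by pixel values only, because I had used all 16 picture views.
- **Bystanders:** comparing the top camera's first and last pictures showed no change at the multimeter, spool or screwdriver.

**Problems and disagreements**
- The first descent onto the large washer stopped short because joint 6 was at its limit. I turned the gripper and tilted it 6° for the two near parts.
- The first mask for the clamp plate in the top view failed. I measured it again from the wrist camera.
- The small washer's first in-hand mask had merged with the transformer, so I read its centre from the picture instead.
- The top and wrist cameras disagreed by up to about 4 mm on some positions. My later readings of the stud tip were also about 4 mm off the carefully measured axis.

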